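# Change the centring chucks on two banding wheels

### The arm

A 7-joint arm with a two-finger parallel gripper is mounted at the origin on a cart in front of the work surface, level with it; the furniture and walls round the work are solid. World frame = base frame: x ahead of the robot, y to its left, z up, the work surface at z = 0. Lengths are in m, angles in rad, forces in N, time in s.
With the tool pointing down it reaches from about 0.4 to 0.75 m from the base axis. Payload 19.5 kg.
Tool frame: the origin (TCP) lies midway between the tips of the shut fingers; the grasp point (between the pads) lies 19 mm behind it; z points along the fingers, y is the direction in which the jaws open and shut (so a half turn about z gives the same grasp; the last joint's range is limited). The gripper opens to 85 mm and grips with 20 to 120 N. Pads are 22 mm wide; open, the fingers measure 114 mm over their backs; the gripper's body (76 mm by 85 mm) begins 54 mm behind the grasp point. The pads swing forward as they close: fully open they stand 13 mm farther back than shut.
Start: joints at [-1.262, 0.707, -0.028, 1.485, 0.022, 0.951, -0.075], TCP at [0.198, 0.54, 0.231] pointing down, gripper open.
Joint ranges: [-2.71, 2.71], [-0.32, 2.16], [-1.57, 1.52], [0, 2.45], [-1.46, 4.6], [0, 2.02], [-2.83, 2.83]. Speed limits (rad/s): [1.89, 1.89, 2.57, 2.57, 3.01, 3.01, 3.01].

### API

Orientations are given as a unit quaternion [x, y, z, w].
In Python, from rig import telemetry, imaging, robot gives the robot as it stands.
- The arm moves only by the shell command python3 -m crank 'ROWS'. ROWS is JSON, a list of rows, each a list of 3 entries, a list of its own where there are three numbers: the shift along the world's x, y, z in cm, then the turn, a rotation vector about the world's x, y, z in rad, then the finger opening in cm, from 0 to 8.54. A call has 1 to 20 rows; each row is the pose to reach, as a shift and turn from the pose commanded when the call began; what a row does not reach only later rows make up. A row lasts 1/12 s, in which the tool goes at most 41.7 mm and 7.16 degrees, less where a joint would pass 70% of its speed; a pose out of reach is approached as far as the arm can. A call with a gripper value outside its range is refused whole. The fingers move at their own pace and stop on an object; the grip force is fixed at half the most. Time passes only in rows, so rows that repeat a pose let the fingers close. It gives the time, the measured TCP pose, the force and the opening at its end, in the units of the state.
- telemetry.sense(): the state, without advancing time (a new reading comes with each control period).
- imaging.get_image(name): name is "scene" or "top" or "wrist"; returns (picture, depth): 480x640x3 uint8, red, green, blue; 480x640 float32, m along the optical axis (not along the pixel's ray), 0 where there is no reading.
- imaging.camera_model(name): a dict with "fov_y" (degrees; the focal length in pixels is half the picture's height over the tangent of half this angle, whatever the lens; pixels are square), "cx", "cy" (the principal point, pixels), "R" (3x3) and "t" (3): a world point X has camera coordinates R X + t; the wrist camera has in their place "tool_from_camera" (4x4, takes a point from camera to tool coordinates, whose origin is the TCP and whose axes are the flange's). Camera axes: x right, y down, z forward; pixel columns grow to the right and rows downward; lengths in m; the calibration is good to about 2 mm. A picture is of the moment at which its call begins: read the wrist's pose just before it. camera_model takes no time and is no camera call.
- robot.finish_job(): hands the job in, once; it reports no verdict.
The state is a dict: "clock": time; "q": joint angles; "joint_vel": joint speeds; "joint_efforts": joint torques, N m; "tcp_pos": TCP position; "orientation": TCP orientation; "contact_force": force on the tool from outside, world axes, zero at the start; "ft_torque": the same for the moment, N m; "gripper_width": opening from 0.0 (shut) to 1.0 (fully open).
Only numpy, scipy, OpenCV 4.12 (cv2) and the standard library are available. Lean on these libraries where they do the work, as an engineer would, in place of code of your own. Each camera call takes 0.05 s, during which the arm holds its last target. There are 200 camera calls.

### The job

Change the glass chucks over for the next batch: first pull the hitch clip sideways out of the large banding wheel's spindle and lay it in the round steel parts dish, then lift off the medium chuck that it held and put it on the peg of the wooden block. After that drop the largest chuck on the large wheel's spindle; the smallest chuck belongs on the small wheel's spindle, all of them seated flat. Leave the glass tumbler that stands among them where it is.

Things in the scene. Friction and masses are not known exactly. Their poses are not given: they have to be found in the camera images.
- hitch_clip: R-clip of 3.6 mm wire, 80 mm long, lying level through the large wheel's spindle. Origin: half-way along, on the straight leg's axis; x to the leg's tip (x=40 mm), z up. Eye to pinch: two-turn oval loop at the other end, middle x=-22, y=9 mm, 22 mm wide (y), 34 long (x), z -2 to 5. Spindle axis at x=18: draw the clip 50 mm level along its -x to free it. Loose rigid fit. 25 g.
- medium_chuck: Bare-aluminium glass chuck, middle one of three sizes, on the large wheel's spindle under the clip at the start: disc 54 mm across, 12 mm thick, black rubber band round its edge; on it a hub 28 mm across to grip, top 34 mm above the underside; 18 mm bore right through. Origin: centre of the underside; z up; round, yaw means nothing. About 120 g.
- large_chuck: Bare-aluminium glass chuck, largest of three sizes, loose on the bench, hub up: disc 68 mm across, 12 mm thick, black rubber band round its edge; on it a hub 28 mm across to grip, top 34 mm above the underside; 18 mm bore right through. Origin: centre of the underside; z up; round, yaw means nothing. About 160 g.
- small_chuck: Bare-aluminium glass chuck, smallest of three sizes, loose on the bench, hub up: disc 40 mm across, 12 mm thick, black rubber band round its edge; on it a hub 28 mm across to grip, top 34 mm above the underside; 18 mm bore right through. Origin: centre of the underside; z up; round, yaw means nothing. About 90 g.
- large_wheel: Large banding wheel, fixed: grey foot, dark steel plate 150 mm across, its top 55 mm above the bench. Upright steel spindle 12 mm thick in the middle, 50 mm high above the plate, top 7 mm tapered; a chuck's bore drops over it till the disc lies flat (chuck origin 55 mm above this origin). The clip lies in its cross hole (33 to 39 mm above the plate, along x), eye towards -x. Origin: on the axis, at bench height; z up.
- small_wheel: Small banding wheel, fixed: grey foot, dark steel plate 110 mm across, its top 45 mm above the bench. Upright steel spindle 12 mm thick in the middle, 50 mm high above the plate, top 7 mm tapered; a chuck's bore drops over it till the disc lies flat (chuck origin 45 mm above this origin). Origin: on the axis, at bench height; z up.
- storage_post: Block of light wood, 85 x 85 x 22 mm, fixed. Upright steel peg 12 mm thick in the middle, 41 mm high above the wood, top 7 mm tapered; a chuck's bore drops over it till the disc lies flat (chuck origin 22 mm above this origin). Origin: middle of the underside; z up.
- parts_dish: Round open parts dish of thin steel on a rubber foot, fixed: 121 mm across the rim, 18 mm high, flat floor about 100 mm across, 4.5 mm above the bench. Origin: middle of the underside; z up.
- glass: Upturned drinking glass with dark bands, 66 mm across and 90 mm tall, standing loose behind the work; not to be disturbed. Origin: centre of its underside; z up.
Mind the look-alikes: they are no part of the job. Leave any pink or purple look-alike of the small_chuck alone.

How it is judged:
By the outcome, as a careful person would: the job done as asked, in the order asked, and still so for the second after the job is handed in, with the robot touching nothing.
It also fails if it takes over 112 s, if anything falls off the work surface, if the arm or the gripper's body presses on something with over 40 N, if the wrist force passes 120 N, or if a joint passes its speed limit or range.

## Working session

There is one attempt and no reset: what is moved stays moved. The work goes in short steps, Python scripts to look and compute and a shell command to move; the robot and the scene stay as the last step left them, time stands still between calls to the robot, and variables do not carry over. Pictures are saved under pics/ and viewed, about 12 in all and at most 16, crops included, and the job is handed in when it is done.

```bash
mkdir -p pics; ls; cat > h.py <<'E'
import numpy as np, cv2
from rig import telemetry, imaging, robot
from scipy.spatial.transform import Rotation as Ro
def cam(name):
    m=imaging.camera_model(name); f=240/np.tan(np.radians(m['fov_y'])/2)
    if 'R' in m:
        R=np.array(m['R']);t=np.array(m['t']); return f,m['cx'],m['cy'],R.T,-R.T@t
    s=telemetry.sense(); T=np.array(m['tool_from_camera']); Rt=Ro.from_quat(s['orientation']).as_matrix()
    return f,m['cx'],m['cy'],Rt@T[:3,:3],Rt@T[:3,3]+np.array(s['tcp_pos'])
def shot(name,fn=None):
    c=cam(name); im,d=imaging.get_image(name)
    if fn: cv2.imwrite('pics/'+fn,im[:,:,::-1])
    return c,im,d
def ray(c,u,v,z):
    f,cx,cy,R,o=c; d=R@np.array([(u-cx)/f,(v-cy)/f,1.]); return o+d*(z-o[2])/d[2]
def cloud(c,d):
    f,cx,cy,R,o=c; v,u=np.mgrid[:480,:640]
    return np.stack([(u-cx)/f*d,(v-cy)/f*d,d],-1)@R.T+o
E
python3 - <<'E'
from h import *
for n in('scene','top','wrist'):
    c,im,d=shot(n,n+'0.png'); print(n,c[4].round(3),c[3].round(2).tolist(),c[0])
    np.savez('pics/%s0.npz'%n,im=im,d=d,R=c[3],o=c[4],k=c[:3])
s=telemetry.sense();print(s)
a=cv2.imread('pics/top0.png')
E
```

```text
pics
scene [ 0.093 -0.349  0.788] [[0.74, -0.5, 0.44], [-0.67, -0.55, 0.5], [-0.01, -0.67, -0.74]] 540.5343691060209
top [0.305 0.165 1.227] [[-0.01, -0.99, 0.17], [-1.0, 0.0, -0.03], [0.03, -0.17, -0.98]] 597.9183964309752
wrist [0.134 0.563 0.374] [[0.34, 0.9, 0.25], [0.94, -0.33, -0.09], [0.0, 0.27, -0.96]] 332.64156729267313
{'clock': 0.15, 'q': array([-1.26171136,  0.70693954, -0.02759988,  1.4848516 ,  0.02199844,
        0.95090243, -0.07553038]), 'joint_vel': array([ 7.46382656e-05, -1.88940091e-03,  1.16731509e-03, -1.66966586e-03,
        1.34369170e-03,  2.62126511e-03, -2.12002795e-04]), 'joint_efforts': array([ 2.18260786e-03, -8.83313441e+01,  1.23500392e+00, -2.36191356e+01,
        1.69428420e-02,  5.39121349e-03,  8.27645340e-05]), 'tcp_pos': array([0.19753192, 0.53981093, 0.2309562 ]), 'orientation': array([ 1.74517656e-01,  9.84653964e-01, -3.95459912e-04, -5.48883149e-05]), 'contact_force': array([-0.28690298,  0.24373933,  0.70233248]), 'ft_torque': array([ 0.03242424, -0.03929369, -0.00868032]), 'gripper_width': 1.0006135890515138}
```

View pics/top0.png

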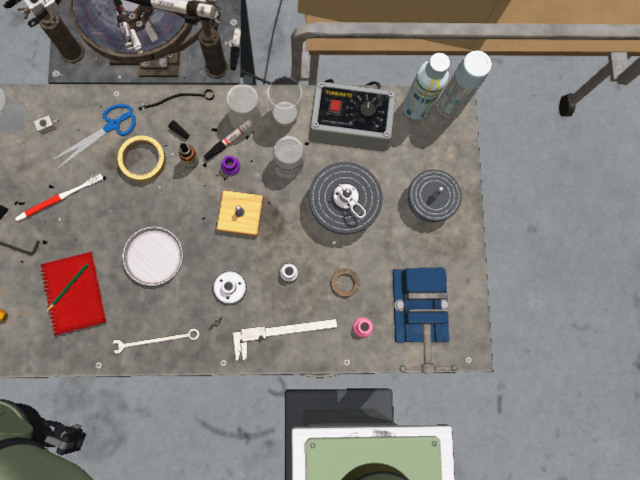

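View pics/scene0.png

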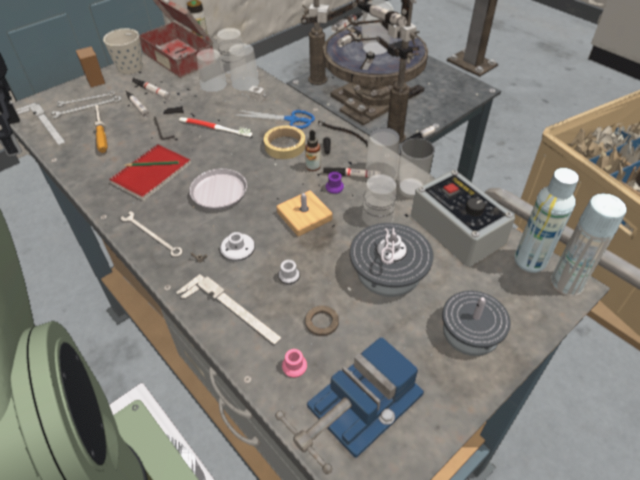

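Top view: large wheel (346,197) with the clip eye pointing to about (358,210), small wheel (434,195), block (240,213), dish (153,256), large chuck (230,288), small chuck (289,272), and the glass near (288,155). Pink (363,327) and purple (230,165) are look-alikes.

```bash
python3 - <<'E'
from h import *
z=np.load('pics/top0.npz'); c=(*z['k'],z['R'],z['o']); P=cloud(c,z['d']); im=z['im']
hsv=cv2.cvtColor(im,cv2.COLOR_RGB2HSV)
for n,u,v,h in [('Lwheel',346,198,.055),('Swheel',434,195,.045),('block',240,214,.022),('dish',153,256,.018),('Lchuck',230,288,.012),('schuck',289,272,.034),('glass',288,148,.09),('eye',358,210,.092)]:
    print(n,ray(c,u,v,h).round(3),P[v,u].round(3))
def fit(n,box,lo,hi):
    u0,u1,v0,v1=box; Q=P[v0:v1,u0:u1].reshape(-1,3); m=(Q[:,2]>lo)&(Q[:,2]<hi); Q=Q[m]
    (x,y),r=cv2.minEnclosingCircle(Q[:,:2].astype(np.float32)); print(n,m.sum(),'mean',Q.mean(0).round(4),'circ',round(x,4),round(y,4),round(r,4))
fit('Lwheel',(300,392,155,240),.05,.06)
fit('medhub',(330,365,178,212),.08,.096)
fit('Lspind',(325,372,170,225),.097,.115)
fit('Swheel',(402,468,165,230),.04,.05)
fit('Sspind',(420,450,175,205),.075,.11)
fit('block',(210,270,185,245),.017,.027)
fit('peg',(225,255,195,225),.045,.08)
fit('dishrim',(115,190,220,292),.014,.025)
fit('Ldisc',(208,252,265,310),.008,.017)
fit('Lhub',(208,252,265,310),.028,.04)
fit('Shub',(273,305,255,290),.028,.04)
fit('Sdisc',(273,305,255,290),.008,.017)
fit('glass',(265,310,130,180),.08,.1)
cr=im[165:235,300:400]; cv2.imwrite('pics/c1.png',cv2.resize(cr[:,:,::-1],(800,560),interpolation=cv2.INTER_CUBIC))
s=np.load('pics/scene0.npz')['im'][210:310,330:470]; cv2.imwrite('pics/c2.png',cv2.resize(s[:,:,::-1],(800,571),interpolation=cv2.INTER_CUBIC))
E
```

```text
Lwheel [0.603 0.048 0.055] [0.593 0.052 0.096]
Swheel [ 0.612 -0.134  0.045] [ 0.61  -0.132  0.052]
block [0.579 0.264 0.022] [0.577 0.264 0.027]
dish [0.493 0.44  0.018] [0.495 0.444 0.002]
Lchuck [0.427 0.284 0.012] [0.428 0.285 0.001]
schuck [0.456 0.164 0.034] [0.46  0.164 0.003]
glass [0.697 0.165 0.09 ] [0.696 0.165 0.093]
eye [0.57  0.029 0.092] [0.578 0.025 0.056]
Lwheel 3451 mean [0.6052 0.0502 0.0549] circ 0.622 0.0664 0.0982
medhub 204 mean [0.598  0.046  0.0903] circ 0.5948 0.042 0.0356
Lspind 30 mean [0.6015 0.0475 0.1017] circ 0.5883 0.0447 0.0231
Swheel 2059 mean [ 0.6121 -0.1352  0.0448] circ 0.6133 -0.1356 0.0556
Sspind 42 mean [ 0.6118 -0.1347  0.0886] circ 0.6133 -0.1349 0.0069
block 1522 mean [0.5822 0.2647 0.0221] circ 0.5831 0.2653 0.0574
peg 35 mean [0.5821 0.2644 0.0585] circ 0.5807 0.2647 0.0055
dishrim 303 mean [0.4989 0.4481 0.0175] circ 0.4949 0.4413 0.061
Ldisc 628 mean [0.4292 0.2846 0.0119] circ 0.4367 0.279 0.0424
Lhub 98 mean [0.4294 0.2848 0.0335] circ 0.4297 0.2849 0.014
Shub 92 mean [0.4594 0.164  0.0341] circ 0.4593 0.1643 0.014
Sdisc 107 mean [0.4561 0.1639 0.0117] circ 0.4596 0.164 0.0196
glass 676 mean [0.693  0.1637 0.0896] circ 0.6935 0.164 0.0304
```

View pics/c1.png

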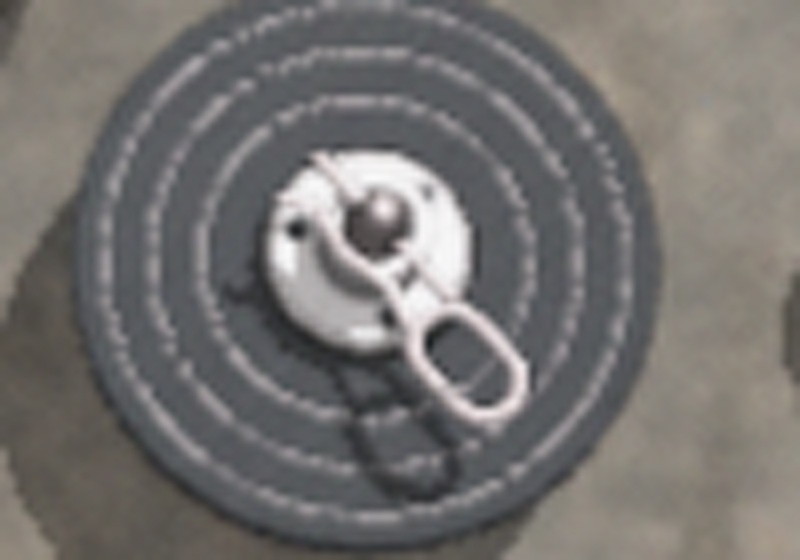

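```bash
python3 - <<'E'
from h import *
z=np.load('pics/top0.npz'); c=(*z['k'],z['R'],z['o']); P=cloud(c,z['d'])
tip=ray(c,339.75,184.4,.091); eye=ray(c,358.75,210.25,.0925); eye2=ray(c,300+520/8,165+400/8,.0925)
print(tip,eye,np.linalg.norm(tip-eye))
d=(tip-eye)[:2]; a=np.arctan2(d[1],d[0])-np.arctan2(-9,62); print('yaw x-axis',a,np.degrees(a))
s=np.array([.6045,.0495]);e=np.array([np.cos(a),np.sin(a)]);n=np.array([-e[1],e[0]])
Q=P[160:240,300:392].reshape(-1,3); m=np.hypot(*(Q[:,:2]-[.604,.05]).T)<.072; m&=(Q[:,2]>.05)&(Q[:,2]<.06)
Q2=P[150:245,295:395].reshape(-1,3); Q2=Q2[(abs(Q2[:,2]-.055)<.004)]; 
k=np.hypot(*(Q2[:,:2]-[.604,.05]).T)<.082; (x,y),r=cv2.minEnclosingCircle(Q2[k][:,:2].astype(np.float32));print('wheel',x,y,r)
s=np.array([x,y])
print('eye predicted from spindle',s+e*(-40)/1000+n*.009)
Q3=P[195:222,340:372].reshape(-1,3);Q3=Q3[(Q3[:,2]>.085)&(Q3[:,2]<.1)]
ln=(Q3[:,:2]-s)@np.stack([e,n],1)*1000; l=ln[ln[:,0]<-22]; print(len(l),l.min(0),l.max(0))
E
```

```text
[0.62188834 0.06339001 0.091     ] [0.56928748 0.02739052 0.0925    ] 0.06375785239176113
yaw x-axis 0.7443265380662814 42.646769210781535
wheel 0.6058514714241028 0.04860704019665718 0.07568257302045822
eye predicted from spindle [0.57033241 0.02812787]
91 [-55.19182678  -0.9142433 ] [-22.29048792  20.53383374]
```

View pics/c2.png

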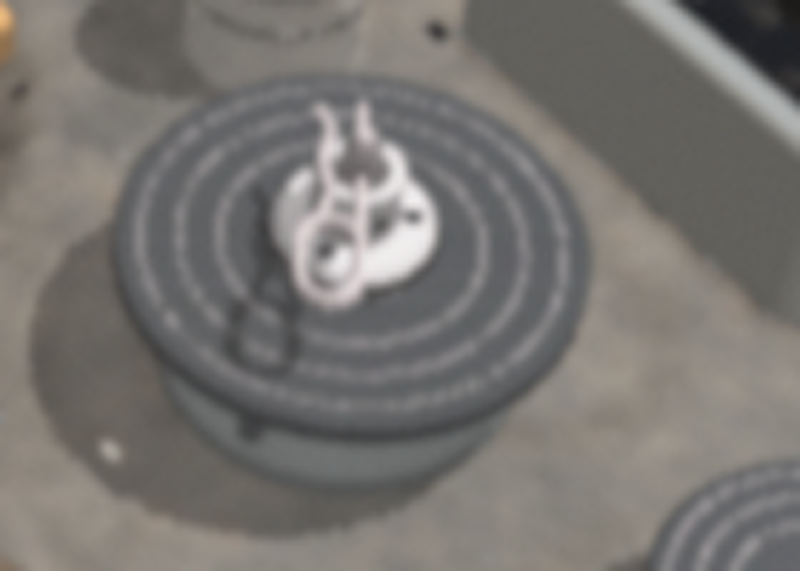

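Clip eye is at about (0.570, 0.028, 0.0925), leg axis yaw 42.6°. The second crop agrees: eye at crop (335,260), level just above the hub. Moving to hover above it with the jaws across the eye.

```bash
python3 -m crank '[[[10,-14,-3],[0,0,-0.5],5],[[20,-28,-5],[0,0,-1],5],[[37.2,-51.2,-7],[0,0,-2.05],5],[[37.2,-51.2,-7],[0,0,-2.05],5],[[37.2,-51.2,-7],[0,0,-2.05],5],[[37.2,-51.2,-7],[0,0,-2.05],5],[[37.2,-51.2,-7],[0,0,-2.05],5],[[37.2,-51.2,-7],[0,0,-2.05],5],[[37.2,-51.2,-7],[0,0,-2.05],5],[[37.2,-51.2,-7],[0,0,-2.05],5],[[37.2,-51.2,-7],[0,0,-2.05],5],[[37.2,-51.2,-7],[0,0,-2.05],5],[[37.2,-51.2,-7],[0,0,-2.05],5],[[37.2,-51.2,-7],[0,0,-2.05],5],[[37.2,-51.2,-7],[0,0,-2.05],5],[[37.2,-51.2,-7],[0,0,-2.05],5],[[37.2,-51.2,-7],[0,0,-2.05],5],[[37.2,-51.2,-7],[0,0,-2.05],5],[[37.2,-51.2,-7],[0,0,-2.05],5],[[37.2,-51.2,-7],[0,0,-2.05],5]]'
cat >> h.py <<'E'
def where():
    s=telemetry.sense(); R=Ro.from_quat(s['orientation']).as_matrix()
    print('t',round(s['clock'],2),'tcp',s['tcp_pos'].round(4),'zaxis',R[:,2].round(3),'jaw deg',round(np.degrees(np.arctan2(R[1,1],R[0,1])),1),'F',s['contact_force'].round(1),'w',round(s['gripper_width']*85.4,1),'q',s['q'].round(2))
E
python3 - <<'E'
from h import *
where(); c,im,d=shot('wrist','w1.png'); P=cloud(c,d)
np.savez('pics/w1.npz',im=im,d=d,R=c[3],o=c[4],k=c[:3])
E
```

```text
clock: 1.82
tcp_pos: [0.5694, 0.0286, 0.1613]
orientation: [0.932, 0.363, -0.0, -0.0]
contact_force: [0.2, 0.9, 0.8]
gripper_width: 0.584
t 1.82 tcp [0.5694 0.0286 0.1613] zaxis [-0.  0. -1.] jaw deg -47.4 F [0.2 0.9 0.8] w 49.8 q [-0.31  0.83  0.42  1.6  -0.43  0.81 -0.54]
```

View pics/w1.png

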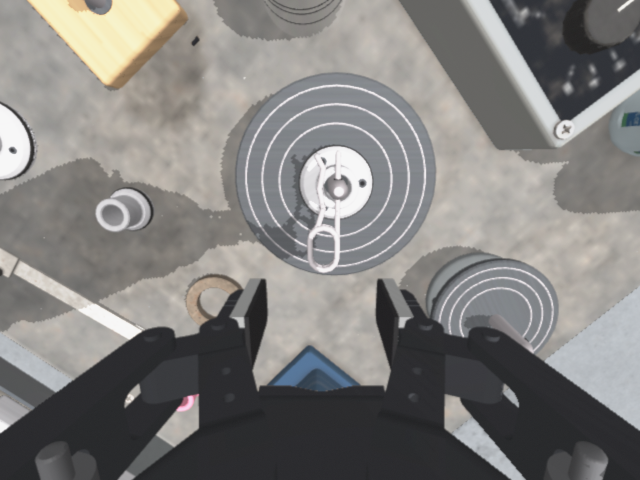

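Wrist view: clip nearly vertical in the picture, eye centred near (324,248), tip (338,152), spindle top (338,190).

```bash
python3 - <<'E'
from h import *
z=np.load('pics/w1.npz'); c=(*z['k'],z['R'],z['o']); P=cloud(c,z['d'])
e=ray(c,324,248,.0925);t=ray(c,338,151,.091);l=ray(c,338,228,.091);print(e,t,l,np.degrees(np.arctan2(*(t-l)[1::-1])))
Q=P[225:275,300:350].reshape(-1,3);Q=Q[(Q[:,2]>.084)&(Q[:,2]<.1)];print(len(Q),Q.mean(0),Q.min(0),Q.max(0))
ex=np.array([.736,.677]);n=np.array([-.677,.736]);l=Q[:,:2]@np.stack([ex,n],1);l=l[l[:,0]<(e[:2]@ex)+.017];print('mid',(l.min(0)+l.max(0))/2,'ext',np.ptp(l,0),'tcp',np.array([.5694,.0286])@np.stack([ex,n],1), e[:2]@np.stack([ex,n],1))
Q=P[60:280,230:440].reshape(-1,3);Q=Q[abs(Q[:,2]-.055)<.004];k=np.hypot(*(Q[:,:2]-[.605,.049]).T)<.082;print('wheel',cv2.minEnclosingCircle(Q[k][:,:2].astype(np.float32)))
print('spindle',P[188,338],ray(c,338,189,.105))
E
```

```text
[0.57129965 0.02771063 0.0925    ] [0.62337579 0.06405139 0.091     ] [0.58745538 0.03001019 0.091     ] 43.461369705802106
744 [0.57209071 0.02842981 0.09420018] [0.5562164  0.01392963 0.08821019] [0.58941645 0.04276021 0.09771181]
mid [ 0.43921647 -0.36573361] ext [0.03274112 0.02137212] tcp [ 0.4384406 -0.3644342] [ 0.43923664 -0.36637484]
wheel ((0.6066617369651794, 0.048415862023830414), 0.07562723010778427)
spindle [0.60760992 0.05008992 0.10596359] [0.60711476 0.04955759 0.105     ]
```

```bash
python3 -m crank '[[[0.17,-0.07,-3],[0,0,0],5],[[0.17,-0.07,-6],[0,0,0],5],[[0.17,-0.07,-7.9],[0,0,0],5],[[0.17,-0.07,-7.9],[0,0,0],5],[[0.17,-0.07,-7.9],[0,0,0],2],[[0.17,-0.07,-7.9],[0,0,0],1],[[0.17,-0.07,-7.9],[0,0,0],1],[[0.17,-0.07,-7.9],[0,0,0],1],[[0.17,-0.07,-7.9],[0,0,0],1],[[0.17,-0.07,-7.9],[0,0,0],1],[[0.17,-0.07,-7.9],[0,0,0],1],[[0.17,-0.07,-7.9],[0,0,0],1]]'; python3 -c "
from h import *
where()"
```

```text
clock: 2.87
tcp_pos: [0.5716, 0.0272, 0.0826]
orientation: [0.932, 0.362, 0.0, 0.0]
contact_force: [1.2, -0.6, 4.9]
gripper_width: 0.222
t 2.87 tcp [0.5716 0.0272 0.0826] zaxis [ 0.001  0.    -1.   ] jaw deg -47.6 F [ 1.2 -0.6  4.9] w 19.0 q [-0.28  0.94  0.35  1.65 -0.49  0.63 -0.49]
```

```bash
python3 -m crank '[[[-0.37,-0.34,0],[0,0,0],1],[[-0.73,-0.68,0],[0,0,0],1],[[-1.1,-1.02,0],[0,0,0],1],[[-1.46,-1.36,0],[0,0,0],1],[[-1.83,-1.71,0],[0,0,0],1],[[-2.19,-2.05,0],[0,0,0],1],[[-2.56,-2.39,0],[0,0,0],1],[[-2.92,-2.73,0],[0,0,0],1],[[-3.29,-3.07,0],[0,0,0],1],[[-3.65,-3.41,0],[0,0,0],1],[[-4.02,-3.75,0],[0,0,0],1],[[-4.4,-4.1,0],[0,0,0],1],[[-4.8,-4.45,0],[0,0,0],1],[[-4.8,-4.45,0],[0,0,0],1]]'; python3 -c "
from h import *
where(); c,im,d=shot('wrist','w2.png')"
```

```text
clock: 4.03
tcp_pos: [0.5226, -0.0181, 0.0823]
orientation: [0.932, 0.362, -0.0, 0.0]
contact_force: [-0.8, -0.8, -0.2]
gripper_width: 0.224
t 4.03 tcp [ 0.5226 -0.0181  0.0823] zaxis [-0. -0. -1.] jaw deg -47.6 F [-0.8 -0.8 -0.2] w 19.1 q [-0.18  0.89  0.3   1.83 -0.5   0.5  -0.38]
```

View pics/w2.png

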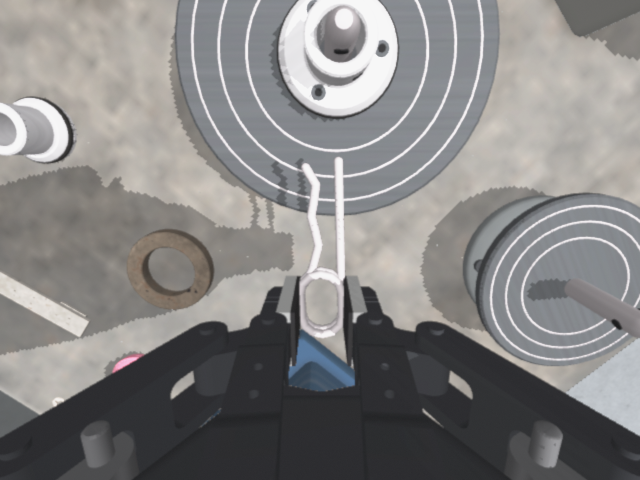

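The clip is out (leg tip (340,160) clear of the spindle) and held by the eye (322,302). Carrying it to the dish.

```bash
python3 -m crank '[[[0,0,3],[0,0,0],1],[[-0.5,4,7],[0,0,0.1],1],[[-3.3,44.1,8],[0,0,0.77],1],[[-3.3,44.1,8],[0,0,0.77],1],[[-3.3,44.1,8],[0,0,0.77],1],[[-3.3,44.1,8],[0,0,0.77],1],[[-3.3,44.1,8],[0,0,0.77],1],[[-3.3,44.1,8],[0,0,0.77],1],[[-3.3,44.1,8],[0,0,0.77],1],[[-3.3,44.1,8],[0,0,0.77],1],[[-3.3,44.1,8],[0,0,0.77],1],[[-3.3,44.1,8],[0,0,0.77],1],[[-3.3,44.1,8],[0,0,0.77],1],[[-3.3,44.1,5],[0,0,0.77],1],[[-3.3,44.1,2],[0,0,0.77],1],[[-3.3,44.1,-1],[0,0,0.77],1],[[-3.3,44.1,-4],[0,0,0.77],1],[[-3.3,44.1,-4],[0,0,0.77],1]]'; python3 -c "
from h import *
where(); c,im,d=shot('wrist','w3.png')"
```

```text
clock: 5.58
tcp_pos: [0.488, 0.4223, 0.0371]
orientation: [0.728, 0.686, -0.004, -0.0]
contact_force: [-0.8, -0.8, -0.5]
gripper_width: 0.223
t 5.58 tcp [0.488  0.4223 0.0371] zaxis [-0.006 -0.005 -1.   ] jaw deg -3.4 F [-0.8 -0.8 -0.5] w 19.0 q [-0.87  1.09  0.25  1.36 -0.33  0.74 -0.56]
```

View pics/w3.png

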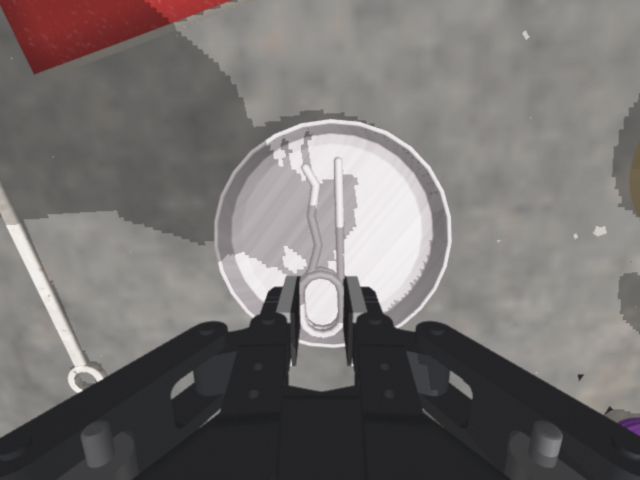

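The clip lies over the dish (rim 215–451 × 120–345), centred. Lowering, opening a little and rising.

```bash
python3 -m crank '[[[0.1,0.1,-1],[0,0,0],1],[[0.1,0.1,-2],[0,0,0],1],[[0.1,0.1,-2.7],[0,0,0],1],[[0.1,0.1,-2.7],[0,0,0],1],[[0.1,0.1,-2.7],[0,0,0],3.1],[[0.1,0.1,-2.7],[0,0,0],3.1],[[0.1,0.1,-2.7],[0,0,0],3.1],[[0.1,0.1,-2.7],[0,0,0],3.1],[[0.1,0.1,-2.7],[0,0,0],3.1],[[0.1,0.1,-1.5],[0,0,0],3.1],[[0.1,0.1,1],[0,0,0],3.1],[[0.1,0.1,5],[0,0,0],3.1],[[0.1,0.1,9],[0,0,0],6],[[0.1,0.1,11],[0,0,0],6],[[0.1,0.1,11],[0,0,0],6]]'; python3 -c "
from h import *
where(); c,im,d=shot('wrist','w4.png')"
```

```text
clock: 6.88
tcp_pos: [0.4928, 0.4258, 0.1583]
orientation: [0.728, 0.686, 0.004, 0.0]
contact_force: [-0.2, 0.3, -0.2]
gripper_width: 0.7
t 6.88 tcp [0.4928 0.4258 0.1583] zaxis [ 0.006  0.005 -1.   ] jaw deg -3.4 F [-0.2  0.3 -0.2] w 59.8 q [-0.89  0.93  0.3   1.28 -0.3   0.97 -0.59]
```

View pics/w4.png

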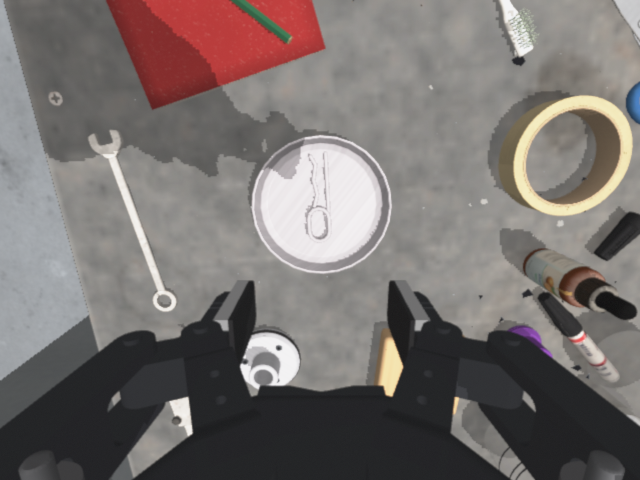

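The clip lies flat in the dish (eye (318,222), tip (322,152)). Next, the medium chuck.

```bash
python3 -m crank '[[[11.4,-37.7,1],[0,0,-0.63],6],[[11.4,-37.7,1],[0,0,-0.63],6],[[11.4,-37.7,1],[0,0,-0.63],6],[[11.4,-37.7,1],[0,0,-0.63],6],[[11.4,-37.7,1],[0,0,-0.63],6],[[11.4,-37.7,1],[0,0,-0.63],6],[[11.4,-37.7,1],[0,0,-0.63],6],[[11.4,-37.7,1],[0,0,-0.63],6],[[11.4,-37.7,1],[0,0,-0.63],6],[[11.4,-37.7,1],[0,0,-0.63],6],[[11.4,-37.7,1],[0,0,-0.63],6],[[11.4,-37.7,1],[0,0,-0.63],6],[[11.4,-37.7,1],[0,0,-0.63],6]]'; python3 - <<'E'
from h import *
where()
def fit(n,P,box,lo,hi):
    u0,u1,v0,v1=box; Q=P[v0:v1,u0:u1].reshape(-1,3); m=(Q[:,2]>lo)&(Q[:,2]<hi)
    m&=np.hypot(*(Q[:,:2]-[.607,.049]).T)<.085; Q=Q[m]
    (x,y),r=cv2.minEnclosingCircle(Q[:,:2].astype(np.float32)); print(n,m.sum(),round(x,4),round(y,4),round(r,4))
for cam_ in('wrist','top'):
    c,im,d=shot(cam_,'x_%s.png'%cam_);P=cloud(c,d)
    for n,lo,hi in(('hub',.085,.093),('spin',.1,.112),('plate',.052,.059)):
        try: fit(cam_+n,P,(0,640,0,480),lo,hi)
        except Exception as e: print(n,e)
E
```

```text
clock: 8.02
tcp_pos: [0.6049, 0.0488, 0.162]
orientation: [0.904, 0.427, -0.0, -0.001]
contact_force: [-0.2, 0.5, 0.1]
gripper_width: 0.702
t 8.02 tcp [0.6049 0.0488 0.162 ] zaxis [-0.001  0.001 -1.   ] jaw deg -39.5 F [-0.2  0.5  0.1] w 59.9 q [-0.31  0.87  0.39  1.45 -0.39  0.89 -0.49]
wristhub 845 0.6066 0.0485 0.0143
wristspin 205 0.607 0.0488 0.0057
wristplate 23962 0.6063 0.0484 0.0753
tophub 0 0.0 0.0 0.0
topspin 0 0.0 0.0 0.0
topplate 0 0.0 0.0 0.0
```

```bash
python3 -m crank '[[[0.15,0,-4],[0,0,0],6],[[0.15,0,-7.5],[0,0,0],6],[[0.15,0,-9],[0,0,0],6],[[0.15,0,-9.3],[0,0,0],6],[[0.15,0,-9.3],[0,0,0],2],[[0.15,0,-9.3],[0,0,0],2],[[0.15,0,-9.3],[0,0,0],2],[[0.15,0,-9.3],[0,0,0],2],[[0.15,0,-9.3],[0,0,0],2],[[0.15,0,-9.3],[0,0,0],2],[[0.15,0,-9.3],[0,0,0],2]]'; python3 -c "
from h import *
where()"
```

```text
clock: 9.03
tcp_pos: [0.6078, 0.0478, 0.0709]
orientation: [0.905, 0.426, 0.001, 0.001]
contact_force: [0.0, -0.9, 7.0]
gripper_width: 0.315
t 9.03 tcp [0.6078 0.0478 0.0709] zaxis [ 0.003  0.    -1.   ] jaw deg -39.5 F [ 0.  -0.9  7. ] w 26.9 q [-0.28  1.    0.33  1.51 -0.44  0.7  -0.45]
```

```bash
python3 -m crank '[[[0,0,1.5],[0,0,0],2],[[0,0,4],[0,0,0],2],[[0,0,7.5],[0,0,0],2],[[-1,1,9],[0,0,0],2],[[-9.8,18.4,9],[0,0,0.345],2],[[-9.8,18.4,9],[0,0,0.345],2],[[-9.8,18.4,9],[0,0,0.345],2],[[-9.8,18.4,9],[0,0,0.345],2],[[-9.8,18.4,9],[0,0,0.345],2],[[-9.8,18.4,9],[0,0,0.345],2],[[-9.8,18.4,9],[0,0,0.345],2],[[-9.8,18.4,9],[0,0,0.345],2]]'; python3 - <<'E'
from h import *
where(); c,im,d=shot('wrist','w5.png');P=cloud(c,d); np.savez('pics/w5.npz',im=im,d=d,R=c[3],o=c[4],k=c[:3])
Q=P.reshape(-1,3); k=np.hypot(*(Q[:,:2]-[.582,.265]).T)
for lo,hi,r in((.058,.07,.015),(.018,.026,.07)):
    q=Q[(Q[:,2]>lo)&(Q[:,2]<hi)&(k<r)][:,:2].astype(np.float32)
    print(len(q),cv2.minEnclosingCircle(q) if len(q) else '', cv2.minAreaRect(q)if len(q) else '')
E
```

```text
clock: 10.03
tcp_pos: [0.5092, 0.2314, 0.16]
orientation: [0.818, 0.575, 0.0, 0.0]
contact_force: [-0.7, 0.0, -0.5]
gripper_width: 0.315
t 10.03 tcp [0.5092 0.2314 0.16  ] zaxis [ 0.001  0.    -1.   ] jaw deg -19.8 F [-0.7  0.  -0.5] w 26.9 q [-0.65  0.8   0.33  1.64 -0.35  0.75 -0.51]
179 ((0.5837359428405762, 0.2648790776729584), 0.005842805840075016) ((0.5840151309967041, 0.2647450864315033), (0.011062340810894966, 0.009999386966228485), 36.08937072753906)
10273 ((0.5834397077560425, 0.2646446228027344), 0.057860832661390305) ((0.5841678380966187, 0.2646278142929077), (0.0850725844502449, 0.08532224595546722), 81.94992065429688)
```

View pics/w5.png

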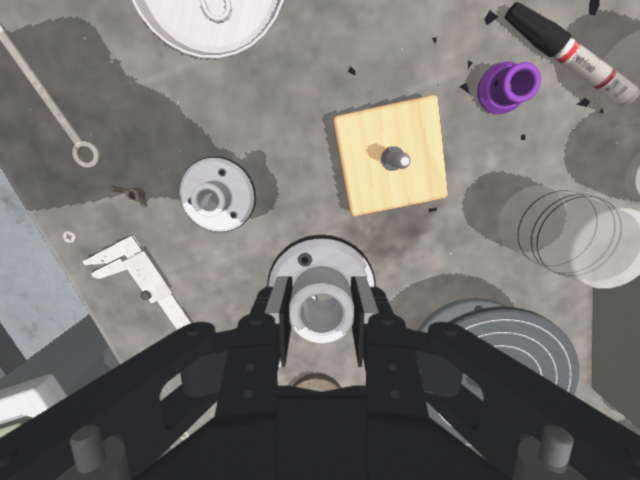

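The medium chuck is held level; hub ring at (322,312), peg at (397,158). Measuring the held hub against the TCP.

```bash
python3 - <<'E'
from h import *
z=np.load('pics/w5.npz'); c=(*z['k'],z['R'],z['o']); Q=cloud(c,z['d'])[275:350,290:352].reshape(-1,3)
print(np.percentile(Q[:,2],[50,80,90,97]))
q=Q[(abs(Q[:,2]-.177)<.006)&(np.hypot(*(Q[:,:2]-[.509,.2314]).T)<.0165)];print(len(q),q.mean(0),cv2.minEnclosingCircle(q[:,:2].astype(np.float32)))
for u,v in((322,312),):print(ray(c,u,v,.178))
E
```

```text
[0.17269844 0.17830905 0.17873751 0.17924417]
2479 [0.50942386 0.23201667 0.17715491] ((0.5079836845397949, 0.23178374767303467), 0.01574127934873104)
[0.50992054 0.23146191 0.178     ]
```

```bash
python3 -m crank '[[[4,1.8,0],[0,0,0],2],[[7.45,3.3,-2],[0,0,0],2],[[7.45,3.3,-5],[0,0,0],2],[[7.45,3.3,-7],[0,0,0],2],[[7.45,3.3,-7],[0,0,0],2],[[7.45,3.3,-7.8],[0,0,0],2],[[7.45,3.3,-8.6],[0,0,0],2],[[7.45,3.3,-9.4],[0,0,0],2],[[7.45,3.3,-9.4],[0,0,0],2]]'; python3 -c "
from h import *
where()"
```

```text
clock: 10.83
tcp_pos: [0.5829, 0.2646, 0.0646]
orientation: [0.818, 0.575, -0.0, -0.0]
contact_force: [0.6, -0.1, -1.1]
gripper_width: 0.313
t 10.83 tcp [0.5829 0.2646 0.0646] zaxis [-0.001 -0.    -1.   ] jaw deg -19.8 F [ 0.6 -0.1 -1.1] w 26.7 q [-0.61  1.04  0.3   1.38 -0.38  0.77 -0.52]
```

```bash
python3 -m crank '[[[0,0,-1],[0,0,0],2],[[0,0,-1.8],[0,0,0],2],[[0,0,-2.3],[0,0,0],2],[[0,0,-2.6],[0,0,0],2],[[0,0,-2.6],[0,0,0],2],[[0,0,-2.6],[0,0,0],2]]'; python3 -c "
from h import *
where()"
```

```text
clock: 11.33
tcp_pos: [0.5833, 0.2647, 0.0393]
orientation: [0.818, 0.575, -0.0, -0.0]
contact_force: [0.3, 0.5, -1.1]
gripper_width: 0.314
t 11.33 tcp [0.5833 0.2647 0.0393] zaxis [-0. -0. -1.] jaw deg -19.8 F [ 0.3  0.5 -1.1] w 26.8 q [-0.6   1.08  0.29  1.39 -0.39  0.73 -0.51]
```

```bash
python3 -m crank '[[[0,0,-0.1],[0,0,0],3.5],[[0,0,-0.1],[0,0,0],6],[[0,0,-0.1],[0,0,0],6],[[0,0,-0.1],[0,0,0],6],[[0,0,1],[0,0,0],6],[[0,0,4],[0,0,0],6],[[0,0,8],[0,0,0],6],[[-5,0.6,11],[0,0,0.05],6],[[-15.4,2,11],[0,0,0.16],6],[[-15.4,2,11],[0,0,0.16],6],[[-15.4,2,11],[0,0,0.16],6],[[-15.4,2,11],[0,0,0.16],6],[[-15.4,2,11],[0,0,0.16],6],[[-15.4,2,11],[0,0,0.16],6]]'
cat >> h.py <<'E'
def fit(P,x,y,r,lo,hi,n=''):
    Q=P.reshape(-1,3); q=Q[(Q[:,2]>lo)&(Q[:,2]<hi)&(np.hypot(Q[:,0]-x,Q[:,1]-y)<r)]
    if len(q): print(n,len(q),'circ',np.round(cv2.minEnclosingCircle(q[:,:2].astype(np.float32))[0],4),np.round(cv2.minEnclosingCircle(q[:,:2].astype(np.float32))[1],4),'z',np.median(q[:,2]).round(4))
E
python3 - <<'E'
from h import *
where(); c,im,d=shot('wrist','w6.png');P=cloud(c,d)
fit(P,.4295,.285,.03,.03,.037,'Lhub');fit(P,.4295,.285,.05,.009,.016,'Ldisc')
fit(P,.5835,.2648,.02,.05,.06,'Mhub');fit(P,.5835,.2648,.035,.03,.037,'Mdisc')
fit(P,.5835,.2648,.02,.061,.066,'peg')
E
```

```text
clock: 12.5
tcp_pos: [0.43, 0.2849, 0.15]
orientation: [0.769, 0.639, 0.001, 0.0]
contact_force: [0.8, 0.0, 0.1]
gripper_width: 0.703
t 12.5 tcp [0.43   0.2849 0.15  ] zaxis [ 0.001  0.001 -1.   ] jaw deg -10.6 F [0.8 0.  0.1] w 60.0 q [-0.8   0.76  0.29  1.81 -0.34  0.62 -0.49]
Lhub 596 circ [0.4303 0.2851] 0.0142 z 0.0343
Ldisc 3283 circ [0.4306 0.2855] 0.0333 z 0.0125
Mhub 1076 circ [0.5835 0.2645] 0.0146 z 0.0561
Mdisc 1900 circ [0.583  0.2653] 0.0272 z 0.0343
peg 94 circ [0.5836 0.2652] 0.0041 z 0.063
```

View pics/w6.png

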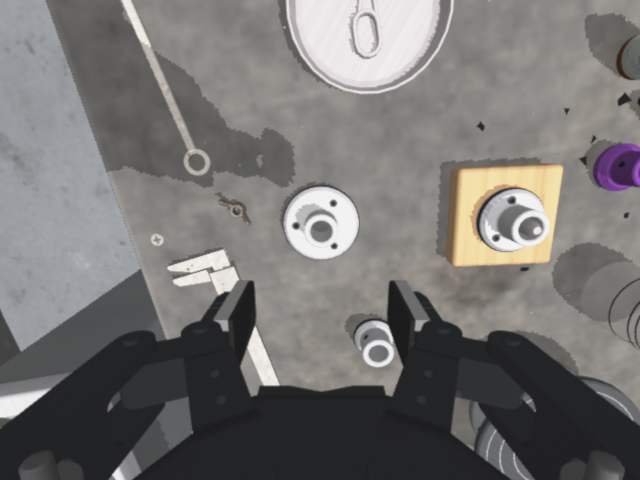

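Medium chuck is seated (disc top z 0.034, hub (523,222)). Grasping the large chuck at (0.4305, 0.2853).

```bash
python3 -m crank '[[[0,0,-4],[0,0,0],6],[[0,0,-8],[0,0,0],6],[[0,0,-11.5],[0,0,0],6],[[0,0,-13.3],[0,0,0],6],[[0,0,-13.3],[0,0,0],2],[[0,0,-13.3],[0,0,0],2],[[0,0,-13.3],[0,0,0],2],[[0,0,-13.3],[0,0,0],2],[[0,0,-13.3],[0,0,0],2],[[0,0,-13.3],[0,0,0],2],[[0,0,-13.3],[0,0,0],2]]'; python3 -c "
from h import *
where()"
```

```text
clock: 13.47
tcp_pos: [0.4299, 0.2851, 0.0172]
orientation: [0.769, 0.639, 0.001, 0.0]
contact_force: [0.8, 0.0, 9.0]
gripper_width: 0.312
t 13.47 tcp [0.4299 0.2851 0.0172] zaxis [ 0.002  0.001 -1.   ] jaw deg -10.6 F [0.8 0.  9. ] w 26.6 q [-0.73  0.99  0.15  1.88 -0.42  0.3  -0.42]
```

```bash
python3 -m crank '[[[0,0,2],[0,0,0],2],[[0,0,6],[0,0,0],2],[[0,0,10],[0,0,0],2],[[0,0,14],[0,0,0],2],[[17.7,-23.65,14],[0,0,-0.5],2],[[17.7,-23.65,14],[0,0,-0.5],2],[[17.7,-23.65,14],[0,0,-0.5],2],[[17.7,-23.65,14],[0,0,-0.5],2],[[17.7,-23.65,14],[0,0,-0.5],2],[[17.7,-23.65,14],[0,0,-0.5],2],[[17.7,-23.65,14],[0,0,-0.5],2],[[17.7,-23.65,14],[0,0,-0.5],2],[[17.7,-23.65,14],[0,0,-0.5],2],[[17.7,-23.65,12.5],[0,0,-0.5],2],[[17.7,-23.65,12.5],[0,0,-0.5],2],[[17.7,-23.65,12.5],[0,0,-0.5],2]]'; python3 - <<'E'
from h import *
where(); c,im,d=shot('wrist','w7.png');P=cloud(c,d)
z=telemetry.sense()['tcp_pos']; fit(P,z[0],z[1],.017,z[2]+.0155,z[2]+.0205,'held hub')
fit(P,z[0],z[1],.045,z[2]-.008,z[2]-.001,'held disc')
fit(P,.6067,.0486,.09,.052,.059,'plate')
E
```

```text
clock: 14.8
tcp_pos: [0.6057, 0.0492, 0.1413]
orientation: [0.903, 0.429, -0.0, -0.0]
contact_force: [0.4, -0.1, -1.1]
gripper_width: 0.309
t 14.8 tcp [0.6057 0.0492 0.1413] zaxis [-0.001  0.    -1.   ] jaw deg -39.2 F [ 0.4 -0.1 -1.1] w 26.4 q [-0.31  0.9   0.39  1.47 -0.41  0.85 -0.47]
held hub 1749 circ [0.6059 0.0491] 0.017 z 0.1583
held disc 6157 circ [0.6064 0.0496] 0.0329 z 0.1363
plate 19895 circ [0.6063 0.0484] 0.0753 z 0.0558
```

```bash
python3 -m crank '[[[0.05,-0.07,-1],[0,0,0],2],[[0.05,-0.07,-1.8],[0,0,0],2],[[0.05,-0.07,-2.6],[0,0,0],2],[[0.05,-0.07,-3.4],[0,0,0],2],[[0.05,-0.07,-3.4],[0,0,0],2]]'; python3 -c "
from h import *
where()"
```

```text
clock: 15.27
tcp_pos: [0.606, 0.0476, 0.1054]
orientation: [0.904, 0.429, -0.001, -0.0]
contact_force: [0.4, 1.1, -2.5]
gripper_width: 0.311
t 15.27 tcp [0.606  0.0476 0.1054] zaxis [-0.002 -0.    -1.   ] jaw deg -39.3 F [ 0.4  1.1 -2.5] w 26.6 q [-0.3   0.95  0.37  1.5  -0.43  0.78 -0.45]
```

```bash
python3 -m crank '[[[0.05,0.07,-1],[0,0,0],2],[[0.05,0.07,-1.8],[0,0,0],2],[[0.05,0.07,-2.5],[0,0,0],2],[[0.05,0.07,-3],[0,0,0],2],[[0.05,0.07,-3.3],[0,0,0],2],[[0.05,0.07,-3.3],[0,0,0],2]]'; python3 -c "
from h import *
where()"
```

```text
clock: 15.77
tcp_pos: [0.607, 0.0482, 0.0736]
orientation: [0.904, 0.429, -0.0, -0.0]
contact_force: [-0.1, 0.2, -1.6]
gripper_width: 0.312
t 15.77 tcp [0.607  0.0482 0.0736] zaxis [-0.001 -0.    -1.   ] jaw deg -39.3 F [-0.1  0.2 -1.6] w 26.7 q [-0.29  1.    0.35  1.51 -0.45  0.71 -0.43]
```

```bash
python3 -m crank '[[[0,0,-0.1],[0,0,0],3.5],[[0,0,-0.1],[0,0,0],6],[[0,0,-0.1],[0,0,0],6],[[0,0,-0.1],[0,0,0],6],[[0,0,1],[0,0,0],6],[[0,0,4],[0,0,0],6],[[0,0,7.5],[0,0,0],6],[[-5,4,8],[0,0,0.1],6],[[-14.75,11.6,8],[0,0,0.26],6],[[-14.75,11.6,8],[0,0,0.26],6],[[-14.75,11.6,8],[0,0,0.26],6],[[-14.75,11.6,8],[0,0,0.26],6],[[-14.75,11.6,8],[0,0,0.26],6],[[-14.75,11.6,8],[0,0,0.26],6]]'
python3 - <<'E'
from h import *
where(); c,im,d=shot('wrist','w8.png');P=cloud(c,d)
fit(P,.4595,.164,.03,.03,.037,'Shub');fit(P,.4595,.164,.03,.009,.016,'Sdisc')
fit(P,.6067,.0486,.02,.085,.093,'Lhub');fit(P,.6067,.0486,.04,.0645,.071,'Ldisc')
E
```

```text
clock: 16.93
tcp_pos: [0.4597, 0.165, 0.1552]
orientation: [0.84, 0.543, 0.001, -0.0]
contact_force: [0.8, -0.4, 0.6]
gripper_width: 0.704
t 16.93 tcp [0.4597 0.165  0.1552] zaxis [ 0.001  0.001 -1.   ] jaw deg -24.3 F [ 0.8 -0.4  0.6] w 60.1 q [-0.59  0.73  0.33  1.9  -0.4   0.58 -0.42]
Shub 569 circ [0.4598 0.164 ] 0.0142 z 0.0344
Sdisc 485 circ [0.4601 0.1642] 0.0194 z 0.0119
Lhub 899 circ [0.6076 0.0496] 0.015 z 0.089
Ldisc 3516 circ [0.6075 0.0493] 0.0332 z 0.0674
```

View pics/w8.png

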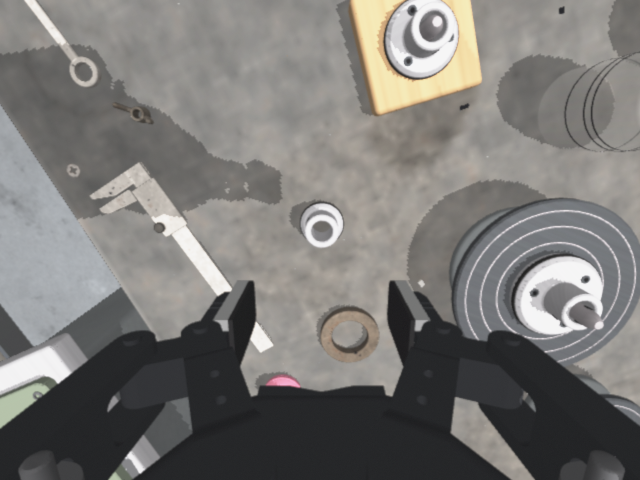

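Large chuck is seated (disc top 0.067, hub top 0.089). The small chuck is at (322,225) in the picture, (0.460, 0.164) in the world; grasping it.

```bash
python3 -m crank '[[[0,-0.08,-4],[0,0,0],6],[[0,-0.08,-8],[0,0,0],6],[[0,-0.08,-12],[0,0,0],6],[[0,-0.08,-13.8],[0,0,0],6],[[0,-0.08,-13.8],[0,0,0],2],[[0,-0.08,-13.8],[0,0,0],2],[[0,-0.08,-13.8],[0,0,0],2],[[0,-0.08,-13.8],[0,0,0],2],[[0,-0.08,-13.8],[0,0,0],2],[[0,-0.08,-13.8],[0,0,0],2],[[0,-0.08,-13.8],[0,0,0],2]]'; python3 -c "
from h import *
where()"
```

```text
clock: 17.9
tcp_pos: [0.4607, 0.1636, 0.0174]
orientation: [0.84, 0.542, 0.001, 0.0]
contact_force: [0.9, -0.9, 10.6]
gripper_width: 0.313
t 17.9 tcp [0.4607 0.1636 0.0174] zaxis [ 0.002  0.001 -1.   ] jaw deg -24.3 F [ 0.9 -0.9 10.6] w 26.8 q [-0.48  0.97  0.13  1.97 -0.51  0.23 -0.33]
```

```bash
python3 -m crank '[[[0,0,2],[0,0,0],2],[[0,0,6],[0,0,0],2],[[0,0,10],[0,0,0],2],[[0,0,14],[0,0,0],2],[[7.3,-28.2,14],[0,0,-0.56],2],[[7.3,-28.2,14],[0,0,-0.56],2],[[7.3,-28.2,14],[0,0,-0.56],2],[[7.3,-28.2,14],[0,0,-0.56],2],[[7.3,-28.2,14],[0,0,-0.56],2],[[7.3,-28.2,14],[0,0,-0.56],2],[[7.3,-28.2,14],[0,0,-0.56],2],[[7.3,-28.2,14],[0,0,-0.56],2],[[7.3,-28.2,14],[0,0,-0.56],2],[[7.3,-28.2,14],[0,0,-0.56],2]]'; python3 - <<'E'
from h import *
where(); c,im,d=shot('wrist','w9.png');P=cloud(c,d)
z=telemetry.sense()['tcp_pos']; fit(P,z[0],z[1],.0165,z[2]+.0155,z[2]+.0205,'held hub')
fit(P,z[0],z[1],.03,z[2]-.009,z[2]-.001,'held disc')
fit(P,.6127,-.1355,.065,.042,.049,'plate');fit(P,.6127,-.1355,.015,.091,.1,'spin')
E
```

```text
clock: 19.07
tcp_pos: [0.5327, -0.118, 0.1566]
orientation: [0.957, 0.289, 0.0, -0.0]
contact_force: [-0.1, 0.3, -2.3]
gripper_width: 0.309
t 19.07 tcp [ 0.5327 -0.118   0.1566] zaxis [ 0.     0.001 -1.   ] jaw deg -56.4 F [-0.1  0.3 -2.3] w 26.4 q [-0.07  0.81  0.44  1.7  -0.48  0.75 -0.37]
held hub 1848 circ [ 0.5326 -0.1178] 0.0165 z 0.1734
held disc 1430 circ [ 0.5386 -0.114 ] 0.0183 z 0.1509
plate 16734 circ [ 0.6135 -0.137 ] 0.0553 z 0.0458
spin 209 circ [ 0.6132 -0.1366] 0.0052 z 0.0939
```

```bash
python3 -m crank '[[[4,-0.9,0],[0,0,0],2],[[8.05,-1.86,-1],[0,0,0],2],[[8.05,-1.86,-3.3],[0,0,0],2],[[8.05,-1.86,-3.3],[0,0,0],2],[[8.05,-1.86,-3.3],[0,0,0],2],[[8.05,-1.86,-4.2],[0,0,0],2],[[8.05,-1.86,-5],[0,0,0],2],[[8.05,-1.86,-5.8],[0,0,0],2],[[8.05,-1.86,-5.8],[0,0,0],2]]'; python3 -c "
from h import *
where()"
```

```text
clock: 19.87
tcp_pos: [0.6126, -0.1367, 0.097]
orientation: [0.957, 0.289, -0.001, -0.001]
contact_force: [-0.7, 0.8, -0.2]
gripper_width: 0.312
t 19.87 tcp [ 0.6126 -0.1367  0.097 ] zaxis [-0.002  0.001 -1.   ] jaw deg -56.4 F [-0.7  0.8 -0.2] w 26.7 q [-0.02  1.    0.43  1.42 -0.5   0.83 -0.41]
```

```bash
python3 -m crank '[[[0,0,-1],[0,0,0],2],[[0,0,-2],[0,0,0],2],[[0,0,-2.8],[0,0,0],2],[[0,0,-3.3],[0,0,0],2],[[0,0,-3.4],[0,0,0],2],[[0,0,-3.4],[0,0,0],2]]'; python3 -c "
from h import *
where()"
```

```text
clock: 20.37
tcp_pos: [0.6132, -0.1372, 0.0639]
orientation: [0.957, 0.289, -0.0, -0.0]
contact_force: [-0.3, 0.1, -0.4]
gripper_width: 0.309
t 20.37 tcp [ 0.6132 -0.1372  0.0639] zaxis [-0.001  0.    -1.   ] jaw deg -56.4 F [-0.3  0.1 -0.4] w 26.4 q [-0.01  1.04  0.41  1.44 -0.52  0.77 -0.39]
```

```bash
python3 -m crank '[[[0,0,-0.15],[0,0,0],2],[[0,0,-0.15],[0,0,0],3.5],[[0,0,-0.15],[0,0,0],6],[[0,0,-0.15],[0,0,0],6],[[0,0,-0.15],[0,0,0],6],[[0,0,1],[0,0,0],6],[[0,0,4],[0,0,0],6],[[0,0,8],[0,0,0],6],[[-5,0,11],[0,0,0],6],[[-13,3,12],[0,0,0],6],[[-13,3,12],[0,0,0],6],[[-13,3,12],[0,0,0],6],[[-13,3,12],[0,0,0],6],[[-13,3,12],[0,0,0],6],[[-13,3,12],[0,0,0],6]]'; python3 - <<'E'
from h import *
where()
for n in('wrist','top'):
    c,im,d=shot(n,'end_%s.png'%n);P=cloud(c,d);print(n)
    fit(P,.613,-.1368,.02,.075,.083,'Shub');fit(P,.613,-.1368,.026,.0535,.061,'Sdisc')
    fit(P,.607,.049,.02,.085,.093,'Lhub');fit(P,.607,.049,.04,.0645,.071,'Ldisc')
    fit(P,.5835,.265,.02,.053,.06,'Mhub');fit(P,.5835,.265,.035,.03,.038,'Mdisc')
    fit(P,.693,.164,.045,.08,.1,'glass')
E
```

```text
clock: 21.62
tcp_pos: [0.4841, -0.1073, 0.1847]
orientation: [0.957, 0.289, 0.0, 0.0]
contact_force: [-0.3, 0.2, -0.3]
gripper_width: 0.702
t 21.62 tcp [ 0.4841 -0.1073  0.1847] zaxis [ 0.001 -0.    -1.   ] jaw deg -56.4 F [-0.3  0.2 -0.3] w 60.0 q [-0.1   0.71  0.46  1.84 -0.47  0.7  -0.35]
wrist
Shub 912 circ [ 0.6138 -0.1368] 0.0144 z 0.0794
Sdisc 741 circ [ 0.6135 -0.1365] 0.0199 z 0.0567
Ldisc 467 circ [0.5859 0.0333] 0.0203 z 0.0668
top
Shub 91 circ [ 0.6137 -0.1355] 0.0145 z 0.0783
Sdisc 90 circ [ 0.6126 -0.135 ] 0.0201 z 0.0561
Lhub 99 circ [0.607  0.0489] 0.0141 z 0.0878
Ldisc 507 circ [0.607  0.0499] 0.0333 z 0.0672
Mhub 101 circ [0.5831 0.2649] 0.0144 z 0.056
Mdisc 307 circ [0.5829 0.2645] 0.0271 z 0.0335
glass 670 circ [0.6942 0.1633] 0.0297 z 0.0898
```

View pics/end_top.png

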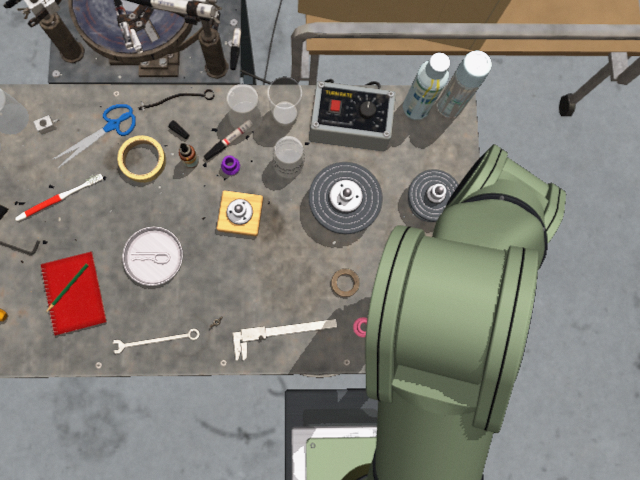

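View pics/end_wrist.png

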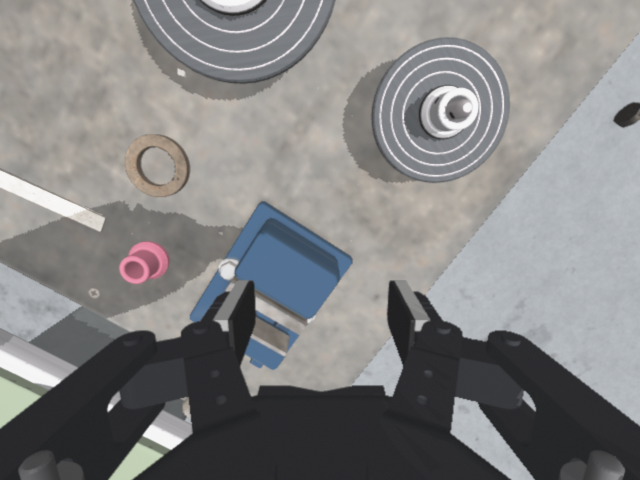

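All three chucks are seated (top view: block (239,210), large wheel (346,194), small wheel (436,193)). The clip lies in the dish at (152,257), the glass is still at (288,155), and the look-alikes are untouched. Handing in.

```bash
python3 -c "
from h import *
print(robot.finish_job())"
```

```text
the job is handed in; nothing more can be done
None
```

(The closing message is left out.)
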